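# Eject the blue tube insert from the dry-block incubator

## Task

The samples in the blue insert are ready. Press the orange key in front of the blue insert's well fully down so that the insert is pushed up out of the incubator, let go of the key, then grip the raised insert and set it down upright in the steel cooling tray. Leave the amber insert fully down in its well and do not drop the blue one.

Things in the scene. Friction and masses are not known exactly. Their poses are not given: they have to be found in the camera images.
- blue_centre (a point): Centre (half-way up) of the blue cylindrical insert: diameter 32, height 43 mm, 80 g, four white caps on its flat top, z its axis, yaw meaningless. At first it is fully down in one of the two 44 mm deep wells, top 1 mm below the incubator's top face. Key fully down: the pin lifts it 29 mm (28 mm proud, centre 68 mm above the bench) and it stays up, guided by the well.
- amber_centre (a point): Centre (half-way up) of the amber insert, the same shape and size as the blue one, in the other well. It stays there.
- incubator: Fixed black dry-block incubator; origin on the bench, x from keys to wells, z up. Main part x -30..118, y -97..97 mm, flat grey top 62 mm up; two wells at x 30, y +50/-50 mm. In front of each, at x -70, y +50/-50 mm, an orange key (cap 36 x 44 mm, top 62 mm up) over a 22 mm high deck. A key slides straight down 32 mm at 5-7 N, has no spring, stays where left, and raises the pin under its own well.
- tray: Shallow square steel cooling tray fixed to the bench, 130 mm by 130 mm outside, rim 16 mm high, walls and floor 5 mm thick. Origin: centre of its underside on the bench; z up, x and y along its sides.
Not all that is in view belongs to the job. Of the things like the tray, leave any that is red; of the rest the smaller one is meant.

How it is judged:
By the outcome, as a careful person would: the job done as asked, in the order asked, and still so for the second after the job is handed in, with the robot touching nothing.
It also fails if it takes over 48 s, if anything falls off the work surface, if the arm or the gripper's body presses on something with over 40 N, if the wrist force passes 120 N, or if a joint passes its speed limit or range.

## Robot

A 6-joint arm with a two-finger parallel gripper is mounted at the origin on the work surface. World frame = base frame: x ahead of the robot, y to its left, z up, the work surface at z = 0. Lengths are in m, angles in rad, forces in N, time in s.
With the tool pointing down it reaches from about 0.275 to 0.75 m from the base axis. Payload 10.2 kg.
Tool frame: the origin (TCP) lies midway between the tips of the shut fingers; the grasp point (between the pads) lies 19 mm behind it (env.hold_point_z is the distance from the TCP to the grasp point, in m); z points along the fingers, y is the line along which they close (so a half turn about z gives the same grasp; the last joint's range is limited). The gripper opens to 85 mm and grips with 20 to 120 N. Pads are 22 mm wide; open, the fingers measure 114 mm over their backs; the gripper's body (76 mm by 85 mm) begins 54 mm behind the grasp point. The pads swing forward as they close: fully open they stand 13 mm farther back than shut.
Start: joints at [1.112, 0.313, 1.498, -0, 1.331, -0.223], TCP at [0.123, 0.51, 0.231] pointing down, gripper open.
Joint ranges: [-2.94, 2.94], [-0.97, 2.17], [0.19, 2.56], [-1.23, 4.37], [0.02, 3.11], [-2.88, 2.88]. Speed limits (rad/s): [2.39, 2.39, 3.01, 3.14, 3.14, 3.14].

## Interface

Orientations are given as a unit quaternion [x, y, z, w].
In Python, from bench import env, kinematics, monitor, eyes, job gives the robot as it stands. The module is installed in compiled form; this text tells all that it offers. Calls block until the motion is done:
- env.reach(position, orientation): joint-space move of the TCP to a pose.
- env.movel(position, velocity=0.15, frame=None, guard=None): straight line of the TCP; frame=None keeps the orientation; velocity is the mean speed in m/s. With guard (N) it stops when the force on the tool has changed by that much, and returns True; else False.
- env.set_joints(angles): joint-space move.
- env.release() and env.close_gripper(effort=None): open the fingers fully, or close them until they stop; effort is the grip in N (None keeps the last).
- env.hold(seconds).
- kinematics.ik(position, orientation): joint angles nearest the present ones, or None.
- monitor.sense(): the state.
- eyes.grab_frame(name): name is "scene" or "top" or "wrist"; returns a dict with "frame" (420x560x3 uint8, red, green, blue), "mtx" (3x3 intrinsics, pixels), "view" (4x4, takes a point from world to camera coordinates). Camera axes: x right, y down, z forward; pixel columns grow to the right and rows downward; lengths in m; the calibration is good to about 2 mm. The wrist camera is an equidistant fisheye: a pixel r from the principal point sees the ray r / f radians off the axis. A picture is of the moment at which its call begins. There is no depth.
A pose or a line that the arm cannot do raises env.MotionError and nothing moves.
- job.hand_in(): hands the job in; it is judged then, once.
The state is a dict: "clock": time; "joints": joint angles; "qvel": joint speeds; "joint_efforts": joint torques, N m; "position": TCP position; "ee_rot": TCP orientation; "contact_force": force on the tool from outside, world axes, zero at the start; "ft_torque": the same for the moment, N m; "finger_gap": opening from 0.0 (shut) to 1.0 (fully open); "gripper_force": force on a finger pad.
Only numpy, scipy, OpenCV 4.12 (cv2) and the standard library are available. Lean on these libraries where they do the work, as an engineer would, in place of code of your own. Each camera call takes 0.05 s, during which the arm holds its last target. There are 200 camera calls.

## Working session

There is one attempt and no reset: what is moved stays moved. The work goes in short steps, each a Python script; the robot and the scene stay as the last script left them, time stands still between calls to the robot, and variables do not carry over. Pictures are saved under pics/ and viewed, at most 10 in all, crops included, and the job is handed in when it is done.

```bash
mkdir -p pics
python3 - <<'E'
from bench import env, kinematics, monitor, eyes, job
import cv2,numpy as np,pickle
d={}
for n in ("scene","top","wrist"):
    f=eyes.grab_frame(n); d[n]=f; cv2.imwrite(f"pics/{n}0.png",f["frame"][:,:,::-1])
    print(n,np.round(f["mtx"],1).tolist(),np.round(f["view"],3).tolist())
pickle.dump(d,open("f0.pkl","wb"))
s=monitor.sense();print(s["clock"],s["position"],s["ee_rot"],s["contact_force"],env.hold_point_z)
E
```

```text
scene [[469.0, 0.0, 277.6], [0.0, 469.0, 202.7], [0.0, 0.0, 1.0]] [[-0.719, 0.695, 0.011, 0.347], [0.564, 0.593, -0.575, -0.185], [-0.407, -0.407, -0.818, 1.39], [0.0, 0.0, 0.0, 1.0]]
top [[486.1, 0.0, 278.0], [0.0, 486.1, 209.1], [0.0, 0.0, 1.0]] [[0.003, -1.0, 0.024, -0.054], [-0.996, -0.006, -0.094, 0.412], [0.094, -0.024, -0.995, 1.058], [0.0, 0.0, 0.0, 1.0]]
wrist [[325.2, 0.0, 279.2], [0.0, 325.2, 212.1], [0.0, 0.0, 1.0]] [[0.233, 0.972, -0.001, -0.525], [0.928, -0.222, 0.3, -0.038], [0.291, -0.071, -0.954, 0.38], [0.0, 0.0, 0.0, 1.0]]
0.15 [0.12257971 0.5103138  0.23088102] [ 1.17635744e-01  9.93056709e-01 -4.22284634e-04 -1.63024389e-04] [-0.7081909  -0.50094715 -0.71481578] 0.0187
```

View pics/top0.png

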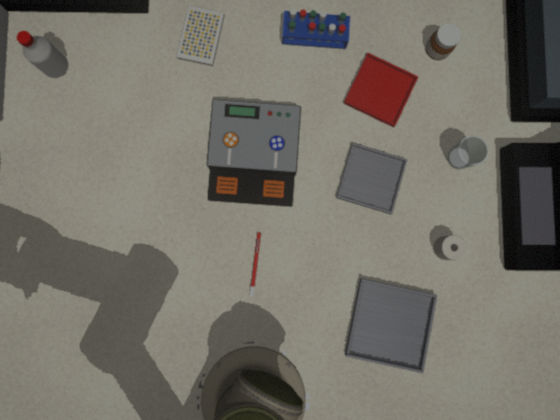

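View pics/scene0.png

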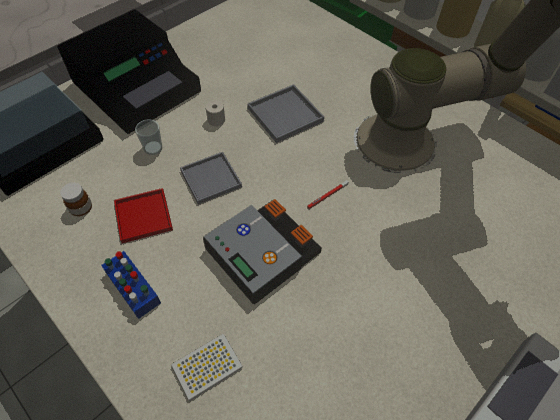

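```bash
cat > h.py <<'E'
import numpy as np,cv2
from scipy.optimize import least_squares
from scipy.spatial.transform import Rotation as R
def proj(f,P,fish=False):
    P=np.atleast_2d(P); c=P@f["view"][:3,:3].T+f["view"][:3,3]; K=f["mtx"]
    r=np.linalg.norm(c[:,:2],axis=1); m=(np.arctan2(r,c[:,2])/np.maximum(r,1e-9)) if fish else 1/c[:,2]
    return np.c_[K[0,0]*c[:,0]*m+K[0,2],K[1,1]*c[:,1]*m+K[1,2]]
def se2(p,L):
    L=np.atleast_2d(L).astype(float);c,s=np.cos(p[2]),np.sin(p[2])
    return np.c_[p[0]+c*L[:,0]-s*L[:,1],p[1]+s*L[:,0]+c*L[:,1],L[:,2]]
def down(yaw): # tool z down, tool y along direction yaw+90deg
    return (R.from_euler('z',yaw)*R.from_euler('x',np.pi)).as_quat()
def blob(f,guess,lo,hi,rad):
    h=cv2.cvtColor(f["frame"],cv2.COLOR_RGB2HSV); m=cv2.inRange(h,lo,hi)
    k=np.zeros_like(m);cv2.circle(k,tuple(map(int,guess)),rad,255,-1);m&=k
    y,x=np.nonzero(m);return np.array([(x.min()+x.max())/2,(y.min()+y.max())/2]),np.array([x.mean(),y.mean()]),len(x)
OR=((3,120,80),(20,255,255));BL=((105,110,60),(130,255,255))
E
python3 - <<'E'
from h import *; import pickle
d=pickle.load(open("f0.pkl","rb"))
g={"top":[(277,143),(231,140),(273,188),(227,185)],"scene":[(243,229),(269,257),(275,208),(302,235)]}
obs={}
for n in g:
    obs[n]=[]
    for i,p in enumerate(g[n]):
        b=blob(d[n],p,*(BL if i==0 else OR),14 if i>1 else 10); print(n,i,b); obs[n].append(b[1])
W=[[.030,-.05,.061],[.03,.05,.061],[-.07,-.05,.062],[-.07,.05,.062]]
for ns in (["top"],["scene"],["top","scene"]):
    r=least_squares(lambda p:np.concatenate([(proj(d[n],se2(p,W))-obs[n]).ravel() for n in ns]),[.55,0,0])
    print(ns,r.x,np.round(r.fun,1))
C=[[a,b,.016] for a,b in((.065,.065),(.065,-.065),(-.065,-.065),(-.065,.065))]
t=np.array([(354,144),(405,157),(392,212),(338,197)])
r=least_squares(lambda p:(proj(d["top"],se2(p,C))-t).ravel(),[.55,-.2,0]);print(r.x,np.round(r.fun,1)); print(proj(d["scene"],se2(r.x,C)))
E
```

```text
top 0 (array([276.5, 142.5]), array([276.69879518, 143.21686747]), 83)
top 1 (array([230.5, 139.5]), array([230.38888889, 139.71111111]), 90)
top 2 (array([273.5, 188.5]), array([273.23646724, 188.49002849]), 351)
top 3 (array([226.5, 185. ]), array([226.50561798, 184.97191011]), 356)
scene 0 (array([243. , 229.5]), array([243.09210526, 229.56578947]), 76)
scene 1 (array([269.5, 257.5]), array([269.39784946, 257.60215054]), 93)
scene 2 (array([275. , 207.5]), array([274.91525424, 207.6779661 ]), 177)
scene 3 (array([301.5, 234.5]), array([301.2361809 , 234.44221106]), 199)
['top'] [ 0.52570801  0.00390996 -0.06957898] [-0.1 -0.2  0.  -0.3 -0.   0.2  0.   0.2]
['scene'] [ 0.52798262  0.0048551  -0.07408394] [-0.  -0.  -0.2  0.2  0.   0.   0.2 -0.2]
['top', 'scene'] [ 0.52661008  0.00420406 -0.07146912] [-0.2 -0.6 -0.1 -0.7 -0.2 -0.1 -0.2 -0.3  0.2 -0.5  0.1 -0.3  0.1 -0.5
  0.4 -0.8]
[ 0.48609181 -0.26461005 -0.26516635] [-2.3 -1.7  2.1  0.6  1.1  0.7 -0.9  0.3]
[[197.24208169 201.03404559]
 [178.63966764 167.38720028]
 [221.30281475 150.64472732]
 [241.53820751 182.45586835]]
```

```bash
cat >> h.py <<'E'
INC=np.array([.5266,.0042,-.0715]);TRAY=np.array([.4861,-.2646])
KEY=se2(INC,[[-.07,-.05,.062]])[0];WELL=se2(INC,[[.03,-.05,.062]])[0]
E
python3 - <<'E'
from h import *; from bench import env,kinematics,monitor,eyes
q0=np.array(monitor.sense()["joints"])
for y in (INC[2],INC[2]+np.pi):
    q=kinematics.ik([KEY[0],KEY[1],.13],down(y));print(y,q)
Q=min([down(INC[2]),down(INC[2]+np.pi)],key=lambda o:abs(np.array(kinematics.ik([KEY[0],KEY[1],.13],o))-q0).max())
print(KEY,WELL,Q)
env.close_gripper(40)
env.reach([KEY[0],KEY[1],.13],Q)
env.movel([KEY[0],KEY[1],.075],.15)
print(monitor.sense()["contact_force"])
print(env.movel([KEY[0],KEY[1],.026],.04,guard=25))
s=monitor.sense();print(s["clock"],s["position"],s["contact_force"])
import pickle;pickle.dump(eyes.grab_frame("scene"),open("fs.pkl","wb"))
env.movel([KEY[0],KEY[1],.16],.2)
for n in("top","wrist"):
    f=eyes.grab_frame(n);pickle.dump(f,open(f"f1{n}.pkl","wb"));cv2.imwrite(f"pics/{n}1.png",f["frame"][:,:,::-1])
print(monitor.sense()["clock"])
E
```

```text
-0.0715 [-3.47958271e-01  2.75551828e-01  1.83687500e+00 -4.44089210e-16
  1.02916583e+00  1.29433806e+00]
3.070092653589793 [-0.34795827  0.27555183  1.836875    0.          1.02916583 -1.8472546 ]
[ 0.4532069  -0.04067151  0.062     ] [ 0.55295139 -0.04781542  0.062     ] [ 9.99361037e-01 -3.57423854e-02 -2.18858989e-18  6.11932147e-17]
[ 0.62779707 -0.06423637 -0.45153097]
True
4.8083 [ 0.4535174  -0.04075467  0.02996481] [-4.80761728  0.60548819 12.05373135]
5.7583
```

View pics/wrist1.png

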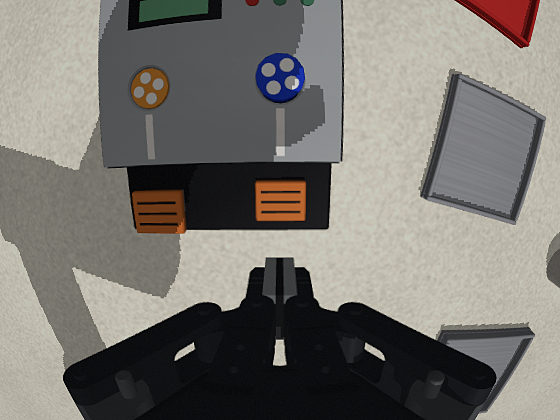

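The wrist picture shows the blue insert raised at about (280,77), amber still flush at (150,88), and the blue key down at (280,201). I'll check the insert position with the wrist view, then grasp.

Run:
```python
from h import *; import pickle
w=pickle.load(open("f1wrist.pkl","rb"));t=pickle.load(open("f1top.pkl","rb"))
P=[[*WELL[:2],.09],[*se2(INC,[[.03,.05,0]])[0,:2],.061],[*KEY[:2],.030]]
print(proj(w,P,True),proj(t,P)[0])
h=cv2.cvtColor(w["frame"],cv2.COLOR_RGB2HSV)
wh=cv2.inRange(h,(0,0,185),(180,60,255));k=np.zeros_like(wh);cv2.circle(k,(279,76),20,255,-1)
n,_,st,c=cv2.connectedComponentsWithStats(wh&k);print(st[1:,4],c[1:])
print(blob(w,(280,77),*BL,30),blob(t,proj(t,P)[0],*BL,12))
# local scale
print(proj(w,np.array(P[0])+[[.01,0,0],[0,.01,0]],True)-proj(w,P[0],True))
```

```text
[[279.98932725  74.5159382 ]
 [148.53937674  86.04374465]
 [279.8039967  200.60290046]] [276.83111246 139.49586459]
[35] [[295.31428571  83.48571429]]Traceback (most recent call last):
  File "<stdin>", line 8, in <module>
  File "h.py", line 16, in blob
    y,x=np.nonzero(m);return np.array([(x.min()+x.max())/2,(y.min()+y.max())/2]),np.array([x.mean(),y.mean()]),len(x)
                                        ~~~~~^^
    return umr_minimum(a, axis, None, out, keepdims, initial, where)
ValueError: zero-size array to reduction operation minimum which has no identity
```

Run:
```python
from h import *; from bench import env,kinematics,monitor,eyes
import pickle
Q=down(INC[2]);x,y=WELL[:2]-[.0005,0]
env.release()
env.movel([x,y,.16],.2,frame=Q)
print(env.movel([x,y,.067],.08,guard=12))
env.close_gripper(40)
s=monitor.sense();print(s["clock"],s["position"],s["contact_force"],s["finger_gap"],s["gripper_force"])
f=eyes.grab_frame("wrist");cv2.imwrite("pics/w2.png",f["frame"][:,:,::-1])
```

```text
False
9.05 [ 0.55253232 -0.0478821   0.06717265] [-0.09234033 -0.85958121  1.81528729] 0.35724809260866175 40.1474529504776
```

View pics/w2.png

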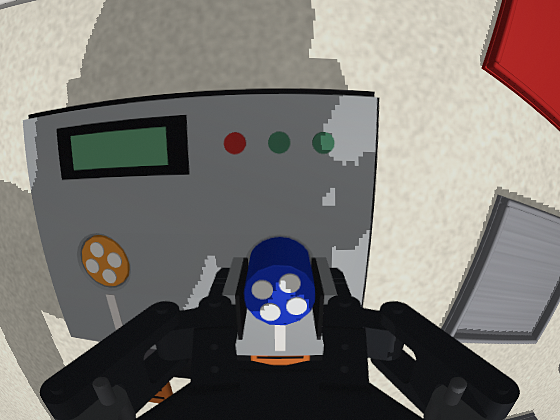

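The pads hold the blue insert at (280,285), centred between them, with amber untouched. Next I lift and carry it.

```bash
python3 - <<'E'
from h import *; from bench import env,kinematics,monitor,eyes
x,y=WELL[:2]-[.0005,0]
env.movel([x,y,.18],.12)
env.movel([*TRAY,.18],.2)
env.movel([*TRAY,.05],.12)
env.hold(.3)
s=monitor.sense();print(s["clock"],s["position"],s["contact_force"],s["finger_gap"])
for n in("scene","wrist"): cv2.imwrite(f"pics/{n}3.png",eyes.grab_frame(n)["frame"][:,:,::-1])
E
python3 -c "
import cv2,numpy as np
a=cv2.imread('pics/scene3.png')[110:320,130:410];cv2.imwrite('pics/c3.png',np.hstack([cv2.resize(a,(400,300)),cv2.resize(cv2.imread('pics/wrist3.png'),(400,300))]))"
```

```text
13.0083 [ 0.48616668 -0.26466567  0.0502579 ] [-0.83189172 -0.40090395 -0.70856554] 0.3601078354438775
```

View pics/c3.png

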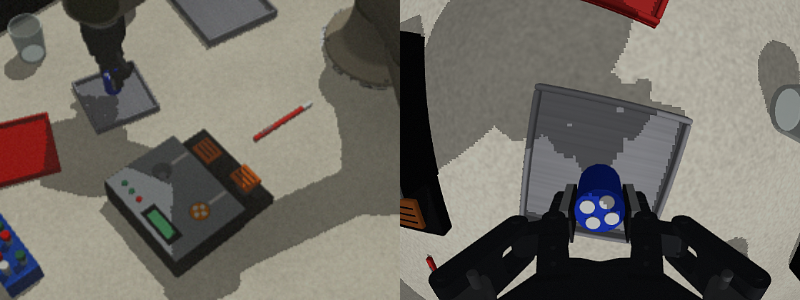

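The insert is upright in the grip over the small grey tray, at (115,80) in the left crop. The amber insert and its key are unchanged. I'll set it down now.

Run:
```python
from h import *; from bench import env,kinematics,monitor,eyes
print(env.movel([*TRAY,.0235],.025,guard=4))
s=monitor.sense();print(s["clock"],s["position"],s["contact_force"])
env.hold(.3);env.release();env.hold(.3)
env.movel([*TRAY,.2],.1)
env.hold(.5)
s=monitor.sense();print(s["clock"],s["position"],s["contact_force"])
f=[eyes.grab_frame(n)["frame"][:,:,::-1] for n in("scene","wrist")]
cv2.imwrite('pics/c4.png',np.hstack([cv2.resize(f[0][110:320,130:410],(400,300)),cv2.resize(f[1],(400,300))]))
```

```text
True
14.0167 [ 0.48599161 -0.2645197   0.02532456] [-0.34696726  0.38833452  4.45355522]
17.5917 [ 0.48610084 -0.26461763  0.2000125 ] [-0.00378347  0.71040137  0.3248804 ]
```

View pics/c4.png

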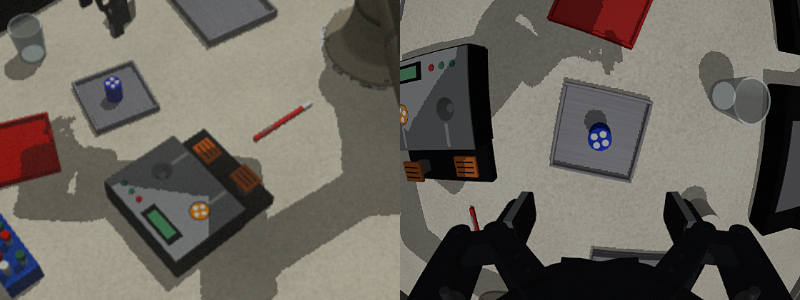

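The blue insert stands upright in the middle of the small tray, at (113,90) left and (600,137) right. Amber is still down in its well.

```bash
python3 -c "
from bench import job;print(job.hand_in())"
```

```text
the job is handed in; nothing more can be done
None
```

I pressed the orange key fully down and released it, then set the raised blue insert upright in the middle of the small steel tray; the amber insert stayed down in its well, and I handed the job in at about 18 s on the robot's clock.

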